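# Centre and clamp an upside-down tumbler in a trimming chuck

## Robot

A 6-joint arm with a two-finger parallel gripper is mounted at the origin on a cart in front of the work surface, level with it; the furniture and walls round the work are solid. World frame = base frame: x ahead of the robot, y to its left, z up, the work surface at z = 0. Lengths are in m, angles in degrees, forces in N, time in s.
With the tool pointing down it reaches from about 0.3 to 0.75 m from the base axis. Payload 8.5 kg.
Tool frame: the origin (TCP) lies midway between the tips of the shut fingers; the grasp point (between the pads) lies 19 mm behind it; z points along the fingers, y is the direction in which the jaws open and shut (so a half turn about z gives the same grasp; the last joint's range is limited). The gripper opens to 85 mm and grips with 20 to 120 N. Pads are 22 mm wide; open, the fingers measure 114 mm over their backs; the gripper's body (76 mm by 85 mm) begins 54 mm behind the grasp point. The pads swing forward as they close: fully open they stand 13 mm farther back than shut.
Start: joints at [-83.841, 21.807, 74.336, -0, 83.858, -12.336], TCP at [0.174, -0.522, 0.205] pointing down, gripper open.
Joint ranges: [-178.18, 178.18], [-50.72, 133.34], [12.68, 142.11], [-81.47, 261.47], [9.98, 163.14], [-165.26, 165.26]. Speed limits (degrees/s): [136.94, 136.94, 180, 180, 180, 180].

## Interface

Orientations are given as a 3x3 rotation matrix whose columns are the frame's x, y, z axes.
In Python, from rig import status, eyes, env gives the robot as it stands. The module is installed in compiled form; this text tells all that it offers.
- The arm moves only by the tool play_rows, never from a script. Its argument "targets" is text: rows parted by semicolons, each of 5 numbers parted by spaces: the shift along the tool's x, y, z in m, then the turn about the tool's z in rad, then the closure, from 0 (fully open) to 1 (shut). A call has 1 to 5 rows; each row is the pose to reach, as a shift and turn from the pose commanded when the call began, along the tool's axes at that moment; what a row does not reach only later rows make up. A row lasts 1/10 s, in which the tool goes at most 50 mm and 8.59 degrees, less where a joint would pass 70% of its speed; a pose out of reach is approached as far as the arm can. A call with a gripper value outside its range is refused whole. The fingers move at their own pace and stop on an object; "force" is the grip in N (left out, the last holds). Time passes only in rows, so rows that repeat a pose let the fingers close. It gives the time, the measured TCP pose, the force and the opening at its end, in the units of the state.
- status.observe(): the state, without advancing time (a new reading comes with each control period).
- eyes.get_image(name): name is "scene" or "top" or "wrist"; returns a dict with "pixels" (420x560x3 uint8, red, green, blue), "range_z" (420x560 float32, m along the optical axis (not along the pixel's ray), 0 where there is no reading), "mtx" (3x3 intrinsics, pixels), "world_to_cam" (4x4, takes a point from world to camera coordinates); the wrist camera has in their place "T_tool_cam" (4x4, takes a point from camera to tool coordinates, whose origin is the TCP and whose axes are the flange's). Camera axes: x right, y up, looking along -z (the intrinsics and any distortion apply to the point x, -y, -z); pixel columns grow to the right and rows downward; lengths in m; the calibration is good to about 2 mm. A picture is of the moment at which its call begins: read the wrist's pose just before it.
- env.close_job(): hands the job in, once; it reports no verdict.
The state is a dict: "time_s": time; "q": joint angles; "qvel": joint speeds; "joint_efforts": joint torques, N m; "position": TCP position; "tool_rot": TCP orientation; "ft_force": force on the tool from outside, world axes, zero at the start; "wrist_torque": the same for the moment, N m; "grip_width": finger opening in m.
Only numpy, scipy, OpenCV 4.12 (cv2) and the standard library are available. Lean on these libraries where they do the work, as an engineer would, in place of code of your own. Each camera call takes 0.05 s, during which the arm holds its last target.

## Task

The leather-hard tumbler stands upside down and loose on the three-jaw trimming chuck, ready to have its foot trimmed. With a fingertip, push the chuck's upright arms round clockwise (seen from above), whichever arm is in easy reach, until the jaws have centred the tumbler and all three sprung pads hold it snugly without squeezing it hard, and leave it so. Do not touch the soft clay, tip or lift the tumbler, or disturb the other things on the bench.

Things in the scene. Friction and masses are not known exactly. Their poses are not given: they have to be found in the camera images.
- chuck_axis (a point): Centre of the chuck's flat plate, on the ring's axis, at the plate's top, 24 mm above the bench. The chuck is fixed to the bench: a round grey plate 148 mm across, over a blue ring 164 mm across that is turned by four upright arms. z is up.
- clamp_ring (a joint): Turn of the blue ring, rad, 0 to 3.0, growing clockwise seen from above; starts at 0 to 0.5. It drives all jaws inward 10 mm per rad: free pad faces are 50 mm - 10 mm x value from the axis, so they meet the centred tumbler (34 mm radius) near 1.65. 1.95 is best, 2.3 the most; beyond 2.5 the springs end and the rim is crushed. Friction holds the ring where it is left; an arm takes about 5 N, 8 N when clamped.
- handle_0 (a point): Upright arm 0 of the ring: a black handle, 17 mm thick, from 34 to 88 mm above the bench, 95 mm from the chuck's axis; this point is on its centre line 70 mm above the bench. The four arms are a quarter turn apart and turn with the ring.
- handle_1 (a point): Upright arm 1 of the ring: a black handle, 17 mm thick, from 34 to 88 mm above the bench, 95 mm from the chuck's axis; this point is on its centre line 70 mm above the bench. The four arms are a quarter turn apart and turn with the ring.
- handle_2 (a point): Upright arm 2 of the ring: a black handle, 17 mm thick, from 34 to 88 mm above the bench, 95 mm from the chuck's axis; this point is on its centre line 70 mm above the bench. The four arms are a quarter turn apart and turn with the ring.
- handle_3 (a point): Upright arm 3 of the ring: a black handle, 17 mm thick, from 34 to 88 mm above the bench, 95 mm from the chuck's axis; this point is on its centre line 70 mm above the bench. The four arms are a quarter turn apart and turn with the ring.
- pad_0: Smooth brown nylon pad of jaw 0, 18 mm wide, 32 mm tall, its top 60 mm above the bench; origin on the chuck's axis (moving with the pad), x away from the axis towards the jaw, pad face 50 mm along x. Sprung in its jaw: 1.5 N at first touch, then 1.5 N more per mm, 10 mm of travel. The three jaws are a third of a turn apart.
- pad_1: Smooth brown nylon pad of jaw 1, 18 mm wide, 32 mm tall, its top 60 mm above the bench; origin on the chuck's axis (moving with the pad), x away from the axis towards the jaw, pad face 50 mm along x. Sprung in its jaw: 1.5 N at first touch, then 1.5 N more per mm, 10 mm of travel. The three jaws are a third of a turn apart.
- pad_2: Smooth brown nylon pad of jaw 2, 18 mm wide, 32 mm tall, its top 60 mm above the bench; origin on the chuck's axis (moving with the pad), x away from the axis towards the jaw, pad face 50 mm along x. Sprung in its jaw: 1.5 N at first touch, then 1.5 N more per mm, 10 mm of travel. The three jaws are a third of a turn apart.
- tumbler_mid (a point): Centre of the upside-down tumbler, half-way up; it starts up to about 8 mm off the chuck's axis, and the closing jaws slide it to the middle.
- tumbler: The tumbler to be clamped, brown-grey clay, 68 mm across, 89 mm tall, standing on its rim on the chuck's plate; its foot is uppermost, 113 mm above the bench; origin at the middle of the foot, z down.
- banding_wheel: Grey turntable behind the chuck, fixed: a disc of 99 mm radius whose top is 77 mm above the bench; origin at its centre on the bench. An obstacle only. It comes as near as 10 mm to the circle of the arms.
- stamp_press: Green lever press to the right behind, fixed; origin under its centre, base 125 mm wide and 200 mm deep, head 230 mm tall. Its black lever ball hangs out 105 mm in front of the origin and 43 mm to the right, 353 to 384 mm above the bench. An obstacle only.
- loop_tool_round: Bystander: trimming tool with a turned wooden handle and a wire loop, 37 x 170 x 12 mm, lying flat; origin on the bench under its middle
- loop_tool_small: Bystander: trimming tool with a wooden handle and a small wire loop, 27 x 176 x 12 mm, lying flat; origin on the bench under its middle
- needle_tool: Bystander: needle in a wooden handle, 12 x 158 x 10 mm, lying flat; origin on the bench under its middle
- wood_rib: Bystander: half-moon wooden rib, 66 x 104 x 9 mm, lying flat; origin on the bench under its middle
- water_cup: Bystander: white enamel cup with a blue rim, 72 mm across, 64 mm tall; origin on the bench under its middle
- waiting_tumbler: Bystander: another clay tumbler, upright, waiting its turn, 68 mm across, 89 mm tall; origin on the bench under its middle
Things that resemble listed ones, but are neither listed nor needed, are in the scene too. Leave any green or turquoise look-alike of the tumbler alone.

How it is judged:
By the outcome, as a careful person would: the job done as asked, in the order asked, and still so for the second after the job is handed in, with the robot touching nothing.
It also fails if it takes over 51 s, if anything falls off the work surface, if the arm or the gripper's body presses on something with over 40 N, if the wrist force passes 120 N, or if a joint passes its speed limit or range.

## Working session

There is one attempt and no reset: what is moved stays moved. The work goes in short steps, Python scripts to look and compute and a tool call to move; the robot and the scene stay as the last step left them, time stands still between calls to the robot, and variables do not carry over. Pictures are saved under pics/ and viewed, and the job is handed in when it is done.

Besides the shell and the picture viewer there is one more tool, called after ">>>" as name(argument=value, ...) on one line, values as JSON. play_rows: Moves the arm, as the interface text tells. Its arguments: {"type":"object","properties":{"targets":{"type":"string"},"force":{"type":"number"}},"required":["targets"]}

```bash
mkdir -p pics
cat > h.py <<'E'
import numpy as np, cv2
from rig import status, eyes, env
def snap(n,f):
    d=eyes.get_image(n); cv2.imwrite(f'pics/{f}.png',d['pixels'][:,:,::-1]); np.savez(f'pics/{f}.npz',**{k:v for k,v in d.items() if isinstance(v,np.ndarray)}); return d
def cloud(d):
    z=d['range_z'];K=d['mtx'];v,u=np.indices(z.shape)
    p=np.stack([(u-K[0,2])/K[0,0]*z,-(v-K[1,2])/K[1,1]*z,-z],-1)
    T=np.linalg.inv(d['world_to_cam']); return p@T[:3,:3].T+T[:3,3]
E
python3 - <<'E'
from h import *
s=status.observe();print(s)
for n in('top','scene'):
    d=snap(n,n+'0');print(d.keys(),d['mtx'],d['world_to_cam'],(d['range_z']>0).mean())
E
```

```text
{'time_s': 0.0, 'q': array([-8.38428040e+01,  2.18394876e+01,  7.43863620e+01,  1.12470436e-03,
        8.38577761e+01, -1.23331950e+01]), 'qvel': array([-0.03127998, -0.04482725, -0.00464594, -0.09093045,  0.01734732,
        0.05525703]), 'joint_efforts': array([ 3.66626000e-04, -4.48465276e+01, -2.31277263e+01, -1.19178630e-04,
        4.78472386e-03, -6.48456904e-06]), 'position': array([ 0.17441932, -0.52125097,  0.20421642]), 'tool_rot': array([[ 9.48377550e-01,  3.17143507e-01, -1.37141180e-04],
       [ 3.17143364e-01, -9.48376494e-01,  1.45321718e-03],
       [ 3.30816921e-04, -1.42169196e-03, -9.99998935e-01]]), 'ft_force': array([ 0.6279689 , -0.62816789,  0.42059679]), 'wrist_torque': array([0.00625198, 0.01139817, 0.00140844]), 'grip_width': 0.08522575331748977}
dict_keys(['pixels', 'range_z', 'mtx', 'world_to_cam']) [[510.04114622   0.         278.32021993]
 [  0.         510.04114622 206.60044277]
 [  0.           0.           1.        ]] [[ 0.01379169 -0.99961783 -0.023958    0.06256142]
 [ 0.99464185  0.01126003  0.10276579 -0.54559784]
 [-0.10245674 -0.02524694  0.99441702 -1.24747088]
 [ 0.          0.          0.          1.        ]] 0.9958971088435374
dict_keys(['pixels', 'range_z', 'mtx', 'world_to_cam']) [[515.46166401   0.         279.9489995 ]
 [  0.         515.46166401 206.88530754]
 [  0.           0.           1.        ]] [[-0.8224055  -0.56852317 -0.02075069  0.44064449]
 [ 0.36196031 -0.55104238  0.75188898 -0.22651259]
 [-0.43890081  0.61084671  0.65896311 -1.45669563]
 [ 0.          0.          0.          1.        ]] 0.9035331632653061
```

View pics/top0.png

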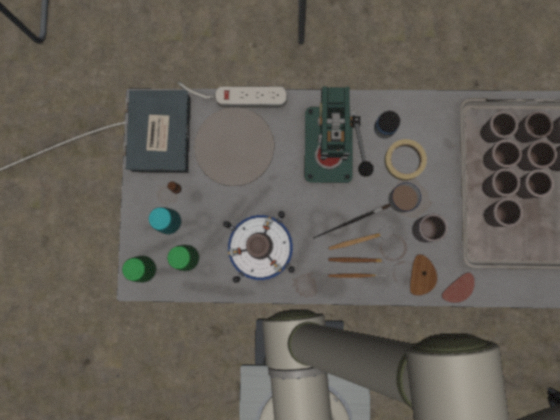

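View pics/scene0.png

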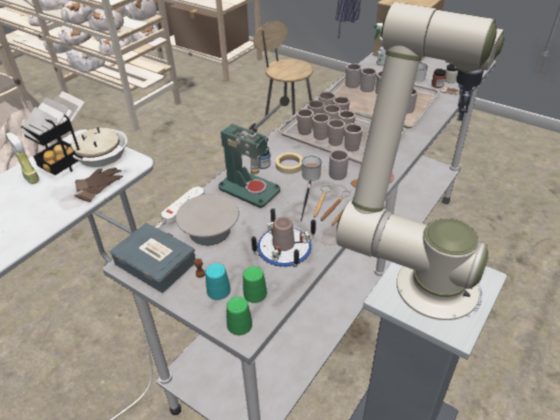

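The top view shows the chuck at about (260,247), with black arms at (281,214), (227,224), (236,280) and (292,269). The tumbler is at (258,245). Next I'll measure these.

Run:
```python
from h import *
d=dict(np.load('pics/top0.npz'));P=cloud(d);im=d['pixels']
cv2.imwrite('pics/crop0.png',cv2.resize(im[190:305,200:320,::-1],None,fx=5,fy=5,interpolation=cv2.INTER_CUBIC))
hsv=cv2.cvtColor(im,cv2.COLOR_RGB2HSV)
R=np.zeros(im.shape[:2],bool);R[195:300,205:315]=1
blue=R&(hsv[...,0]>100)&(hsv[...,0]<130)&(hsv[...,1]>110)
def ray(u,v,z):
    K=d['mtx'];T=np.linalg.inv(d['world_to_cam']);r=T[:3,:3]@np.array([(u-K[0,2])/K[0,0],-(v-K[1,2])/K[1,1],-1]);o=T[:3,3];return o+r*(z-o[2])/r[2]
pts=np.argwhere(blue)[:,::-1].astype(np.float32);(c,ax,a)=cv2.fitEllipse(cv2.convexHull(pts));print('ell',c,ax)
C=ray(*c,0.02);print('chuck',C)
dk=(R&(im.max(2)<60)).astype(np.uint8)
n,l,st,ce=cv2.connectedComponentsWithStats(dk)
for i in range(1,n):
    if st[i,4]>8:
        m=l==i; z=np.percentile(P[m][:,2],90); t=m&(P[...,2]>z-.006); 
        vv,uu=np.nonzero(t); q=ray(uu.mean(),vv.mean(),.088);w=q-C
        print(ce[i],st[i,4],z,q,np.hypot(*w[:2]),np.degrees(np.arctan2(w[1],w[0])))
tm=R&(P[...,2]>.105)&(P[...,2]<.125);print('tumbler top',np.median(P[tm],0),tm.sum(), (P[tm].max(0)+P[tm].min(0))/2)
for nme,box in dict(wheel=(100,190,190,278),).items():
    a,b,e,f=box;Q=P[a:b,e:f].reshape(-1,3);Q=Q[(Q[:,2]>.06)&(Q[:,2]<.09)];print(nme,Q.min(0),Q.max(0))
```

```text
ell (259.36065673828125, 246.8267364501953) (62.82606506347656, 63.93391418457031)
chuck [0.443983   0.11568171 0.02      ]
[281.04 214.24] 25 0.08912373774603441 [0.52124566 0.06149878 0.088     ] 0.09436794641076905 -35.04129963168971
[226.78125 224.21875] 32 0.08748932643068662 [0.49598021 0.19176769 0.088     ] 0.09215630799911352 55.651271159057515
[269.77777778 244.        ] 9 0.09833165709551732 [0.44978096 0.08718925 0.088     ] 0.029076396913164278 -78.49786141160492
[291. 269.] 21 0.08855730095657455 [0.39131712 0.03600746 0.088     ] 0.09550749550830265 -123.46530183636945
[236.11538462 278.96153846] 26 0.08934556298472163 [0.36629116 0.16559714 0.088     ] 0.09234485629296128 147.28008023290803
tumbler top [0.44627921 0.11529813 0.11083188] 444 [0.44731387 0.11473652 0.11125449]
wheel [0.59044888 0.08086578 0.06501699] [0.7872678  0.27780145 0.08406269]
```

```bash
sleep 1
```

```text
(no output)
```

View pics/crop0.png

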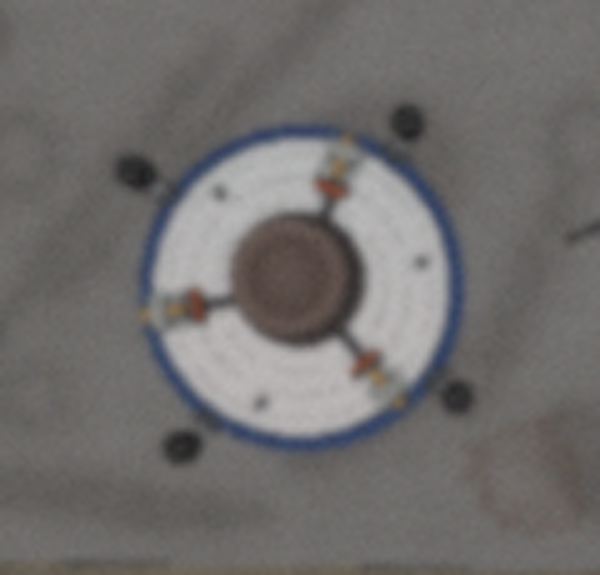

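```bash
cat >> h.py <<'E'
def rel(target,az=None,n=1):
    s=status.observe();R=s['tool_rot'];D=np.array(target)-s['position'];t=R.T@D
    cur=np.degrees(np.arctan2(R[1,0],R[0,0]))
    print('pos',s['position'].round(4),'az',cur.round(1),'tool shift',t.round(4),'turn rad',None if az is None else np.round(-np.radians((az-cur+180)%360-180),4),'|D|',np.linalg.norm(D).round(3))
E
python3 - <<'E'
from h import *
d=snap('wrist','w0');print(d['T_tool_cam'],d['mtx'])
rel([.42,0.0,.26],50)
E
```

```text
[[ 1.48167462e-03  9.58803134e-01  2.84067517e-01  7.25303027e-02]
 [ 9.99998897e-01 -1.44902022e-03 -3.25091226e-04 -6.87861294e-04]
 [ 9.99210896e-05  2.84067685e-01 -9.58804224e-01 -1.69313855e-01]
 [ 0.00000000e+00  0.00000000e+00  0.00000000e+00  1.00000000e+00]] [[311.69428741   0.         279.55282172]
 [  0.         311.69428741 202.87609684]
 [  0.           0.           1.        ]]
pos [ 0.1744 -0.5213  0.2044] az 18.5 tool shift [ 0.3983 -0.4166 -0.0551] turn rad -0.5499 |D| 0.579
```

>>> play_rows(targets="0.031 -0.036 -0.005 -0.11 1; 0.062 -0.073 -0.012 -0.22 1; 0.093 -0.109 -0.024 -0.33 1; 0.124 -0.146 -0.04 -0.44 1; 0.155 -0.182 -0.055 -0.55 1")

```text
time_s: 0.65
position: [0.2637, -0.2984, 0.26]
tool_rot: [[0.64, 0.769, -0.0], [0.769, -0.64, 0.0], [0.0, -0.0, -1.0]]
ft_force: [0.6, -0.5, 0.4]
grip_width: 0.0121
```

Run:
```python
from h import *
rel([.40,0.04,.26],50)
```

```text
pos [ 0.2637 -0.2984  0.26  ] az 50.2 tool shift [ 3.474e-01 -1.117e-01  1.000e-04] turn rad 0.0041 |D| 0.365
```

>>> play_rows(targets="0.045 -0.015 0 0 1; 0.09 -0.03 0 0 1; 0.135 -0.045 0 0 1; 0.18 -0.06 0 0 1; 0.225 -0.075 0 0 1")

```text
time_s: 1.15
position: [0.3507, -0.0779, 0.2597]
tool_rot: [[0.643, 0.766, 0.0], [0.766, -0.643, -0.0], [0.0, 0.0, -1.0]]
ft_force: [0.6, -1.5, 0.4]
grip_width: -0.0001
```

>>> play_rows(targets="0.045 -0.015 0 0 1; 0.09 -0.027 0 0 1; 0.122 -0.037 0 0 1; 0.122 -0.037 0 0 1")

```text
time_s: 1.55
position: [0.4012, 0.0404, 0.2594]
tool_rot: [[0.639, 0.769, -0.0], [0.769, -0.639, 0.001], [0.0, -0.001, -1.0]]
ft_force: [-0.4, 0.3, 0.1]
grip_width: 0.0
```

```bash
cat >> h.py <<'E'
def wcloud(d,s):
    z=d['range_z'];K=d['mtx'];v,u=np.indices(z.shape)
    p=np.stack([(u-K[0,2])/K[0,0]*z,-(v-K[1,2])/K[1,1]*z,-z],-1)
    W=np.eye(4);W[:3,:3]=s['tool_rot'];W[:3,3]=s['position'];T=W@d['T_tool_cam'];return p@T[:3,:3].T+T[:3,3],T
E
python3 - <<'E'
from h import *
s=status.observe();print(s['position'],s['ft_force'])
d=snap('wrist','w1');P,T=wcloud(d,s);np.save('pics/w1P.npy',P);print(T.round(3))
E
```

```text
[0.40119519 0.04041531 0.25935403] [-0.38552859  0.33472813  0.13843237]
[[ 0.77   0.611  0.181  0.447]
 [-0.638  0.739  0.218  0.097]
 [-0.    -0.284  0.959  0.429]
 [ 0.     0.     0.     1.   ]]
```

View pics/w1.png

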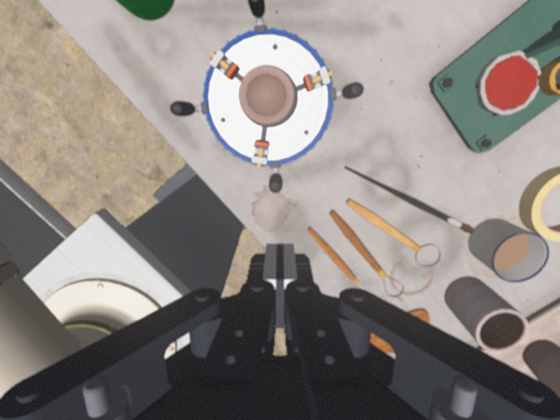

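The wrist view shows the chuck at about (268,97). Its pads are orange-brown, near (232,70), (312,82) and (262,150). Next I'll measure the radius of the pad faces.

Run:
```python
from h import *
d=dict(np.load('pics/w1.npz'));P=np.load('pics/w1P.npy');im=d['pixels']
s=status.observe();_,T=wcloud(d,s)
cv2.imwrite('pics/w1c.png',cv2.resize(im[20:180,180:360,::-1],None,fx=4,fy=4,interpolation=cv2.INTER_CUBIC))
K=d['mtx']
def rays(uv,z):
    uv=np.atleast_2d(uv);c=np.stack([(uv[:,0]-K[0,2])/K[0,0],-(uv[:,1]-K[1,2])/K[1,1],-np.ones(len(uv))],-1)@T[:3,:3].T;o=T[:3,3];return o+c*((z-o[2])/c[:,2])[:,None]
hsv=cv2.cvtColor(im,cv2.COLOR_RGB2HSV)
R=np.zeros(im.shape[:2],bool);R[15:185,180:350]=1
blue=R&(hsv[...,0]>100)&(hsv[...,0]<130)&(hsv[...,1]>110)
h=cv2.convexHull(np.argwhere(blue)[:,::-1].astype(np.float32))[:,0];q=rays(h,.02)[:,:2]
(c,r)=cv2.minEnclosingCircle(q.astype(np.float32));A=np.c_[2*q,np.ones(len(q))];x=np.linalg.lstsq(A,(q**2).sum(1),rcond=None)[0]
print('ring',c,r,x[:2],np.sqrt(x[2]+x[0]**2+x[1]**2))
C=x[:2]
tt=R&(P[...,2]>.108)&(P[...,2]<.12);print('tumbler',P[tt].mean(0),P[tt].min(0),P[tt].max(0))
org=R&((hsv[...,0]<12)|(hsv[...,0]>172))&(hsv[...,1]>140)
n,l,st,ce=cv2.connectedComponentsWithStats(org.astype(np.uint8))
for i in range(1,n):
    if st[i,4]<6:continue
    v,u=np.nonzero(l==i);q=rays(np.c_[u,v],.06)[:,:2]-C;m=q.mean(0);e=m/np.linalg.norm(m);rr=q@e
    print(ce[i],st[i,4],'ang',np.degrees(np.arctan2(m[1],m[0])),'r',rr.min(),rr.max(),'zmed',np.median(P[l==i][:,2]))
# height profile along jaw directions from the depth
w=P[...,:2]-C;rad=np.hypot(w[...,0],w[...,1]);ang=np.degrees(np.arctan2(w[...,1],w[...,0]))
m=R&(P[...,2]>.052)&(P[...,2]<.07)&(rad>.03)&(rad<.085)
for lo in range(-180,180,20):
    k=m&(ang>=lo)&(ang<lo+20)
    if k.sum()>5:print(lo,k.sum(),np.percentile(rad[k],[5,25,50,75,95]).round(4))
dk=(im.max(2)<55)&(P[...,2]>.08)&(P[...,2]<.095)&(rad<.115)&(rad>.08)
n,l,st,ce=cv2.connectedComponentsWithStats(dk.astype(np.uint8))
for i in range(1,n):
    if st[i,4]>8:
        q=P[l==i].mean(0);a=q[:2]-C;print('h',ce[i],st[i,4],q.round(4),np.hypot(*a).round(4),np.degrees(np.arctan2(a[1],a[0])).round(1))
```

```text
ring (0.4433554708957672, 0.1138174757361412) 0.07999831438064575 [0.44344492 0.11388712] 0.07945443228404425
tumbler [0.44716305 0.11709728 0.11187703] [0.41926475 0.08935255 0.10803137] [0.47451646 0.1442515  0.1152391 ]
[231.35185185  70.07407407] 54 ang 101.9680956707754 r 0.04648733027812155 0.05077111838599403 zmed 0.05885707233721052
[307.58974359  82.41025641] 39 ang -18.685324474277724 r 0.04740180337126744 0.05052198151330998 zmed 0.059434453832714285
[261.   143.25] 20 ang -137.8480337598393 r 0.0483172369060866 0.050587693161467856 zmed 0.059184952750952285
-160 105 [0.046  0.0494 0.0589 0.066  0.0702]
-140 159 [0.0461 0.0506 0.0628 0.0675 0.0758]
-40 74 [0.0335 0.049  0.0531 0.0674 0.0713]
-20 249 [0.0479 0.0522 0.064  0.0686 0.0746]
80 132 [0.0499 0.0532 0.0664 0.07   0.0737]
100 207 [0.0497 0.0544 0.0666 0.0705 0.0767]
h [255.14634146   2.2195122 ] 41 [0.4934 0.1897 0.0831] 0.0908 56.6
h [181.72727273 103.90909091] 11 [0.3721 0.1679 0.0836] 0.0895 142.9
h [182.46666667 110.86666667] 15 [0.3674 0.1626 0.0825] 0.0903 147.4
```

```bash
sleep 1
```

```text
(no output)
```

View pics/w1c.png

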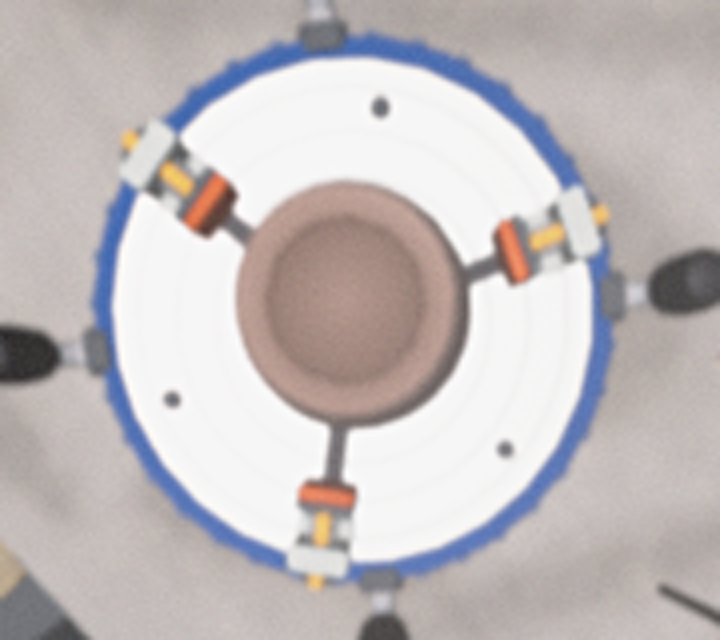

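Run:
```python
from h import *
rel([.54,0.0865,.259],62)
```

```text
pos [0.4007 0.0388 0.2593] az 50.2 tool shift [0.1258 0.0765 0.0002] turn rad -0.2055 |D| 0.147
```

>>> play_rows(targets="0.032 0.019 0 -0.07 1; 0.064 0.038 0 -0.14 1; 0.096 0.057 0 -0.205 1; 0.126 0.0765 0 -0.205 1; 0.126 0.0765 0 -0.205 1")

```text
time_s: 2.1
position: [0.5427, 0.084, 0.2581]
tool_rot: [[0.474, 0.881, -0.001], [0.881, -0.474, 0.0], [-0.001, -0.001, -1.0]]
ft_force: [-0.3, -0.5, 0.5]
grip_width: 0.0002
```

>>> play_rows(targets="0 0 0.045 0 1; 0 0 0.09 0 1; 0 0 0.135 0 1; 0 0 0.17 0 1; 0 0 0.17 0 1")

```text
time_s: 2.6
position: [0.5373, 0.0835, 0.0861]
tool_rot: [[0.475, 0.88, -0.009], [0.88, -0.475, 0.0], [-0.004, -0.008, -1.0]]
ft_force: [-0.5, 0.6, 0.5]
grip_width: -0.0
```

Run:
```python
from h import *
rel([.54,0.0865,.055],62)
s=status.observe();print(s['q'],s['ft_force'])
d=snap('wrist','w2')
```

```text
pos [0.5373 0.0835 0.0861] az 61.7 tool shift [0.0041 0.0012 0.031 ] turn rad -0.0059 |D| 0.031
[-3.63680692e+00  2.80515897e+01  8.53918531e+01 -1.65852985e-02
  6.70731817e+01  2.47095177e+01] [-0.54483336  0.59662555  0.51691607]
```

View pics/w2.png

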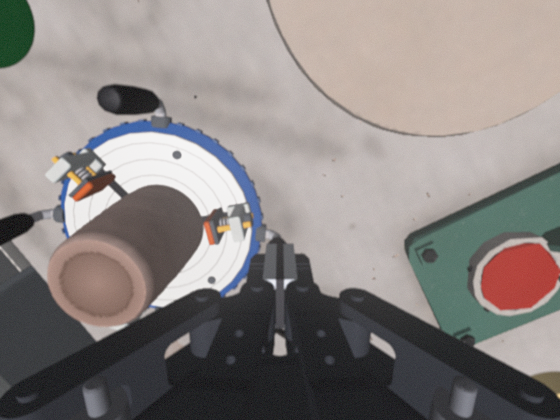

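The fingertip is at about (283,245), just behind arm -34°, with clear space around it. I'll lower it to pushing height.

>>> play_rows(targets="0.004 0.001 0.025 0 1; 0.004 0.001 0.031 0 1; 0.004 0.001 0.031 0 1")

```text
time_s: 2.95
position: [0.5433, 0.0874, 0.0598]
tool_rot: [[0.474, 0.881, 0.001], [0.881, -0.474, -0.0], [0.0, 0.001, -1.0]]
ft_force: [0.2, 0.3, 0.6]
grip_width: -0.0004
```

```bash
cat >> h.py <<'E'
C=np.array([.4436,.1140])
def plan(phis,r=.099,z=.055):
    s=status.observe();R=s['tool_rot'];p=s['position'];w=p[:2]-C
    cur=np.degrees(np.arctan2(R[1,0],R[0,0]))
    print('t',s['time_s'],'F',s['ft_force'].round(1),'q6',s['q'][5].round(0),'r',np.hypot(*w).round(4),'phi',np.degrees(np.arctan2(w[1],w[0])).round(2),'az',cur.round(2),'z',p[2].round(4))
    for f in phis:
        a=np.radians(f);t=R.T@(np.r_[C+r*np.array([np.cos(a),np.sin(a)]),z]-p);turn=-np.radians((f+78.5-cur+180)%360-180)
        print(f,t.round(4),turn.round(3))
E
python3 - <<'E'
from h import *
plan([-19,-22,-25,-28,-31])
E
```

```text
t 2.95 F [0.2 0.3 0.6] q6 25.0 r 0.1032 phi -14.94 az 61.74 z 0.0598
-19 [-0.0078 -0.0027  0.0048] 0.039
-22 [-0.013  -0.002   0.0048] 0.091
-25 [-0.0181 -0.0016  0.0048] 0.144
-28 [-0.0233 -0.0014  0.0048] 0.196
-31 [-0.0285 -0.0015  0.0047] 0.248
```

>>> play_rows(targets="-0.008 -0.003 0.004 0.04 1; -0.013 -0.002 0.004 0.09 1; -0.018 -0.002 0.004 0.145 1; -0.023 -0.002 0.004 0.195 1; -0.0285 -0.002 0.004 0.25 1")

```text
time_s: 3.45
position: [0.5284, 0.0638, 0.0558]
tool_rot: [[0.68, 0.734, 0.003], [0.734, -0.68, 0.001], [0.003, 0.002, -1.0]]
ft_force: [2.1, 4.9, -2.0]
grip_width: 0.0001
```

Run:
```python
from h import *
plan([-31,-35,-39,-43,-47,-51])
```

```text
t 3.45 F [ 2.1  4.9 -2. ] q6 37.0 r 0.0986 phi -30.62 az 47.18 z 0.0558
-31 [-0.0005  0.0005  0.0008] -0.006
-35 [-0.0074  0.0017  0.0008] 0.064
-39 [-0.0142  0.0024  0.0008] 0.134
-43 [-0.0211  0.0026  0.0008] 0.204
-47 [-0.028   0.0024  0.0007] 0.274
-51 [-0.0349  0.0016  0.0007] 0.344
```

>>> play_rows(targets="-0.007 0.0015 0 0.07 1; -0.014 0.002 0 0.14 1; -0.021 0.0025 0 0.21 1; -0.028 0.0025 0 0.275 1; -0.035 0.0015 0 0.345 1")

```text
time_s: 3.95
position: [0.5059, 0.037, 0.056]
tool_rot: [[0.888, 0.46, 0.004], [0.46, -0.888, 0.001], [0.004, 0.001, -1.0]]
ft_force: [4.3, 5.6, 0.0]
grip_width: 0.0
```

Run:
```python
from h import *
plan([-51,-55,-59,-63,-67,-71])
```

```text
t 3.95 F [4.3 5.6 0. ] q6 53.0 r 0.099 phi -51.02 az 27.37 z 0.056
-51 [ 0.    -0.     0.001] -0.002
-55 [-0.0068  0.0011  0.001 ] 0.067
-59 [-0.0137  0.0018  0.0009] 0.137
-63 [-0.0206  0.002   0.0009] 0.207
-67 [-0.0275  0.0017  0.0009] 0.277
-71 [-0.0343  0.001   0.0009] 0.347
```

Tracking is good. I'll continue along the arc.

>>> play_rows(targets="-0.007 0.001 0 0.07 1; -0.014 0.002 0 0.14 1; -0.0205 0.002 0 0.21 1; -0.0275 0.0015 0 0.28 1; -0.034 0.001 0 0.35 1")

```text
time_s: 4.45
position: [0.4767, 0.0201, 0.0561]
tool_rot: [[0.992, 0.127, 0.005], [0.127, -0.992, 0.0], [0.005, 0.0, -1.0]]
ft_force: [4.6, 4.2, -0.1]
grip_width: -0.0002
```

Run:
```python
from h import *
plan([-71,-75,-79,-83,-87,-91])
```

```text
t 4.45 F [ 4.6  4.2 -0.1] q6 71.0 r 0.0996 phi -70.57 az 7.3 z 0.0561
-71 [-0.0009 -0.0004  0.0011] -0.004
-75 [-0.0077  0.0008  0.0011] 0.066
-79 [-0.0145  0.0015  0.0011] 0.136
-83 [-0.0215  0.0017  0.001 ] 0.206
-87 [-0.0284  0.0014  0.001 ] 0.276
-91 [-0.0352  0.0006  0.0009] 0.346
```

>>> play_rows(targets="-0.007 0.001 0 0.065 1; -0.0145 0.0015 0 0.135 1; -0.0215 0.0015 0 0.205 1; -0.0285 0.0015 0 0.275 1; -0.035 0.0005 0 0.345 1")

```text
time_s: 4.95
position: [0.4427, 0.0145, 0.0562]
tool_rot: [[0.976, -0.216, 0.007], [-0.216, -0.976, -0.001], [0.007, -0.001, -1.0]]
ft_force: [5.9, 1.2, 0.1]
grip_width: 0.0005
```

Run:
```python
from h import *
plan([-91,-94,-97,-100,-103,-106])
snap('wrist','w3');snap('top','top3')
im=cv2.imread('pics/top3.png');cv2.imwrite('pics/top3c.png',cv2.resize(im[190:305,200:320],None,fx=5,fy=5,interpolation=cv2.INTER_CUBIC))
```

```text
t 4.95 F [5.9 1.2 0.1] q6 89.0 r 0.0995 phi -90.51 az -12.47 z 0.0562
-91 [-0.0009 -0.0003  0.0012] 0.001
-94 [-0.006   0.0006  0.0012] 0.053
-97 [-0.0112  0.0012  0.0012] 0.105
-100 [-0.0164  0.0016  0.0011] 0.158
-103 [-0.0215  0.0017  0.0011] 0.21
-106 [-0.0267  0.0015  0.0011] 0.262
```

View pics/w3.png

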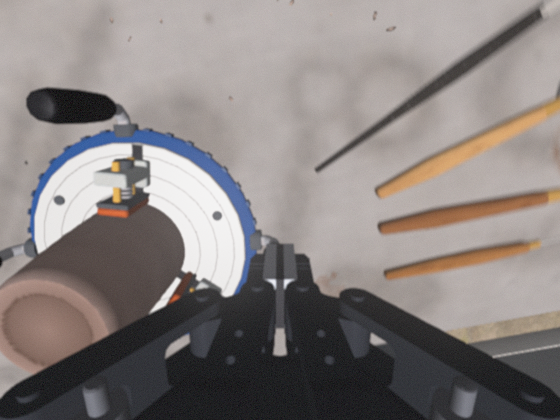

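View pics/top3c.png

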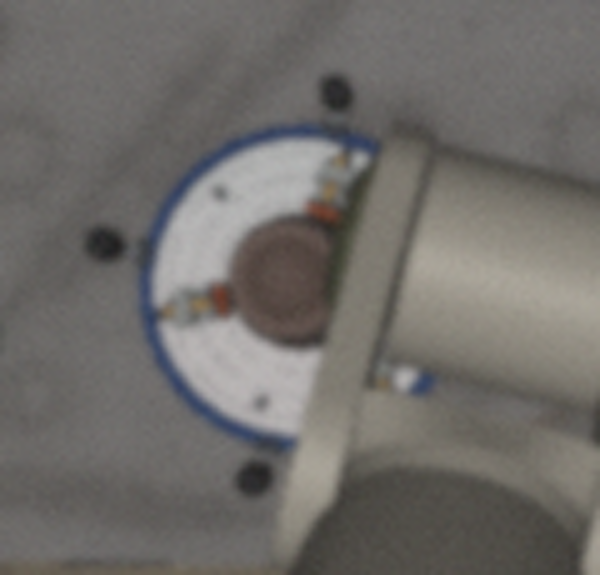

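Three arms are visible in the top crop, and the pads are close to the tumbler. I'll measure how far the ring has turned from those arms.

```bash
cat > ang.py <<'E'
from h import *
import sys
def arms(f):
    d=dict(np.load(f));P=cloud(d);im=d['pixels'];K=d['mtx'];T=np.linalg.inv(d['world_to_cam'])
    rad=np.hypot(P[...,0]-C[0],P[...,1]-C[1])
    m=((im.max(2)<60)&(rad>.075)&(rad<.115)).astype(np.uint8)
    n,l,st,ce=cv2.connectedComponentsWithStats(m);o=[]
    for i in range(1,n):
        if 12<st[i,4]<60:
            k=l==i;z=np.percentile(P[k][:,2],90)
            if not .08<z<.095: continue
            t=k&(P[...,2]>z-.006);v,u=np.nonzero(t)
            r=T[:3,:3]@np.array([(u.mean()-K[0,2])/K[0,0],-(v.mean()-K[1,2])/K[1,1],-1]);q=T[:3,3]+r*(.088-T[2,3])/r[2]
            w=q[:2]-C;o.append((np.degrees(np.arctan2(w[1],w[0])).round(1),np.hypot(*w).round(4)))
    return sorted(o)
for f in sys.argv[1:]:print(f,arms(f))
E
python3 ang.py pics/top0.npz pics/top3.npz
```

```text
pics/top0.npz [(np.float64(-123.8), np.float64(0.0939)), (np.float64(-34.1), np.float64(0.0937)), (np.float64(56.0), np.float64(0.0938)), (np.float64(146.3), np.float64(0.0929))]
pics/top3.npz [(np.float64(-10.8), np.float64(0.0938)), (np.float64(78.5), np.float64(0.093)), (np.float64(169.2), np.float64(0.0936))]
```

```bash
python3 - <<'E'
from h import *
d=dict(np.load('pics/w1.npz'));P=np.load('pics/w1P.npy');im=d['pixels']
w=P[...,:2]-C
for a in(102,-18,-138):
    e=np.array([np.cos(np.radians(a)),np.sin(np.radians(a))]);r=w@e;t=w@np.array([-e[1],e[0]])
    m=(abs(t)<.006)&(r>.042)&(r<.082)&(P[...,2]>.026)
    o=np.argsort(r[m]);o=o[::2]
    print(a,[(float(round(x*1e3,1)),round(float(z)*1e3),tuple(int(q) for q in c)) for x,z,c in zip(r[m][o],P[m][o][:,2],im[m][o])][:26])
E
python3 - <<'E'
import cv2
im=cv2.imread('pics/w2.png');cv2.imwrite('pics/w2c.png',cv2.resize(im[140:280,30:270],None,fx=3.2,fy=3.2,interpolation=cv2.INTER_CUBIC))
E
```

```text
102 [(42.6, 26, (191, 184, 184)), (43.1, 27, (117, 113, 118)), (44.9, 27, (248, 247, 247)), (47.0, 26, (118, 115, 120)), (48.9, 34, (120, 104, 99)), (49.0, 40, (99, 76, 67)), (49.0, 44, (94, 65, 57)), (49.1, 45, (89, 60, 53)), (49.1, 53, (121, 73, 58)), (49.1, 33, (96, 75, 70)), (49.1, 52, (118, 72, 61)), (49.1, 31, (115, 100, 95)), (49.1, 42, (86, 59, 55)), (49.2, 45, (96, 72, 60)), (49.2, 51, (110, 70, 58)), (49.2, 35, (127, 110, 103)), (49.2, 55, (143, 83, 66)), (49.2, 34, (112, 94, 89)), (49.3, 49, (105, 69, 58)), (49.3, 58, (191, 103, 70)), (49.3, 37, (99, 75, 71)), (49.3, 55, (159, 93, 67)), (49.3, 59, (185, 100, 73)), (49.3, 57, (173, 96, 69)), (49.4, 56, (173, 97, 70)), (49.4, 55, (161, 92, 66))]
-18 [(42.3, 27, (116, 111, 115)), (43.1, 26, (110, 108, 111)), (44.9, 26, (177, 172, 174)), (46.8, 49, (129, 102, 95)), (46.9, 34, (112, 96, 91)), (46.9, 49, (122, 84, 76)), (46.9, 42, (124, 104, 100)), (46.9, 48, (121, 85, 78)), (46.9, 45, (122, 98, 95)), (47.0, 33, (128, 114, 112)), (47.0, 52, (138, 92, 82)), (47.0, 40, (109, 83, 80)), (47.0, 44, (122, 95, 91)), (47.0, 50, (135, 91
[... 388 characters left out ...]
, (218, 206, 205)), (45.3, 43, (149, 139, 138)), (45.3, 51, (164, 149, 146)), (45.3, 53, (148, 130, 126)), (45.3, 41, (218, 209, 205)), (45.4, 44, (118, 104, 100)), (45.4, 54, (126, 102, 98)), (45.4, 33, (116, 105, 108)), (45.4, 52, (145, 127, 123)), (45.4, 51, (138, 120, 118)), (45.5, 54, (152, 132, 129)), (45.6, 57, (135, 95, 85)), (45.6, 26, (177, 171, 173)), (45.8, 60, (146, 101, 87)), (46.0, 59, (158, 102, 88)), (46.1, 59, (161, 102, 84)), (46.3, 59, (174, 107, 90)), (46.5, 61, (194, 115, 90)), (46.9, 59, (202, 120, 92)), (47.0, 60, (210, 123, 94)), (47.1, 58, (193, 110, 88)), (47.3, 60, (222, 128, 95)), (47.6, 59, (221, 129, 97)), (48.0, 58, (227, 130, 96)), (48.2, 59, (223, 126, 93))]
```

```bash
sleep 1
```

```text
(no output)
```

View pics/w2c.png

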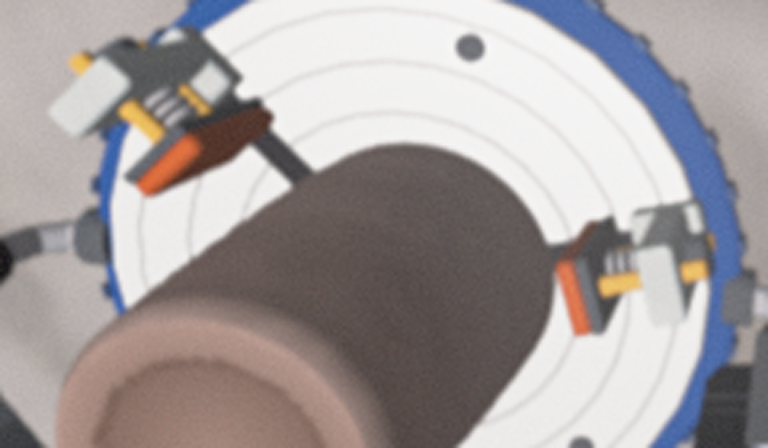

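Depth puts the pad faces at 49.2, 47.0 and 45.5 mm, a mean of 47.25, so the starting value was about 0.275. The ring has turned 1.17 rad, so it's now at about 1.45. About 0.50 rad remains.

>>> play_rows(targets="-0.006 0.0005 0 0.055 1; -0.011 0.001 0 0.105 1; -0.0165 0.0015 0 0.16 1; -0.0215 0.0015 0 0.21 1; -0.0265 0.0015 0 0.26 1")

```text
time_s: 5.55
position: [0.4169, 0.0183, 0.056]
tool_rot: [[0.89, -0.456, 0.006], [-0.456, -0.89, -0.002], [0.006, -0.001, -1.0]]
ft_force: [6.9, -1.8, 2.2]
grip_width: 0.0004
```

Run:
```python
from h import *
plan([-106,-109,-112,-115,-117,-119])
```

```text
t 5.55 F [ 6.9 -1.8  2.2] q6 103.0 r 0.0994 phi -105.59 az -27.16 z 0.056
-106 [-0.0008 -0.0002  0.001 ] 0.006
-109 [-0.0059  0.0006  0.001 ] 0.058
-112 [-0.011   0.0012  0.0009] 0.111
-115 [-0.0162  0.0016  0.0009] 0.163
-117 [-0.0197  0.0016  0.0009] 0.198
-119 [-0.0231  0.0016  0.0009] 0.233
```

>>> play_rows(targets="-0.006 0.0005 0 0.06 1; -0.011 0.001 0 0.11 1; -0.016 0.0015 0 0.165 1; -0.0195 0.0015 0 0.2 1; -0.0195 0.0015 0 0.2 1")

```text
time_s: 6.05
position: [0.3983, 0.0257, 0.0559]
tool_rot: [[0.782, -0.623, 0.005], [-0.623, -0.782, -0.002], [0.005, -0.001, -1.0]]
ft_force: [4.1, -3.6, 3.4]
grip_width: -0.0
```

```bash
python3 - <<'E'
from h import *
plan([-117,-119,-120])
snap('top','top4')
E
python3 ang.py pics/top4.npz
```

```text
t 6.05 F [ 4.1 -3.6  3.4] q6 115.0 r 0.0992 phi -117.14 az -38.53 z 0.0559
-117 [ 0.0002 -0.0003  0.0009] -0.0
-119 [-0.0032  0.0004  0.0009] 0.034
-120 [-0.0049  0.0007  0.0009] 0.052
pics/top4.npz [(np.float64(-37.3), np.float64(0.0948)), (np.float64(53.0), np.float64(0.094)), (np.float64(143.5), np.float64(0.0936))]
```

The ring has turned 93.0°, so the value is about 1.90. I'll nudge it 3° more, then back off and up.

>>> play_rows(targets="-0.0025 0.0003 0 0.025 1; -0.005 0.0007 0 0.05 1; -0.005 0.0007 0 0.05 1")

```text
time_s: 6.4
position: [0.3941, 0.0281, 0.0559]
tool_rot: [[0.75, -0.661, 0.005], [-0.661, -0.75, -0.003], [0.005, -0.001, -1.0]]
ft_force: [2.6, -4.9, 3.6]
grip_width: -0.0004
```

>>> play_rows(targets="0.01 0 0 0 1; 0.02 0 0 0 1; 0.02 0 -0.02 0 1; 0.02 0 -0.065 0 1; 0.02 0 -0.11 0 1")

```text
time_s: 6.9
position: [0.407, 0.0157, 0.1659]
tool_rot: [[0.75, -0.661, -0.002], [-0.661, -0.75, 0.001], [-0.002, 0.001, -1.0]]
ft_force: [1.3, -0.4, -0.2]
grip_width: 0.0003
```

Run:
```python
from h import *
s=status.observe();print(s['position'],s['q'],s['ft_force'])
rel([.40,0.04,.26],50)
```

```text
[0.40697883 0.01569522 0.16587379] [-1.45591509e+01  9.76374053e+00  9.88432153e+01 -5.73385893e-04
  7.15380471e+01  1.16829325e+02] [ 1.34048938 -0.41818596 -0.22897296]
pos [0.407  0.0157 0.1659] az -41.4 tool shift [-0.0215 -0.0135 -0.0941] turn rad -1.595 |D| 0.097
```

Up 94 mm, then I'll turn the tool back to repeat the first viewpoint, which gives a like-for-like check.

>>> play_rows(targets="0 0 -0.045 0 1; -0.01 -0.007 -0.094 -0.14 1; -0.0215 -0.0135 -0.094 -0.28 1; -0.0215 -0.0135 -0.094 -0.42 1; -0.0215 -0.0135 -0.094 -0.56 1")

```text
time_s: 7.4
position: [0.4002, 0.0403, 0.259]
tool_rot: [[0.988, -0.155, 0.0], [-0.155, -0.988, 0.0], [0.0, -0.0, -1.0]]
ft_force: [0.2, -0.2, 0.1]
grip_width: -0.0
```

>>> play_rows(targets="0 0 0 -0.14 1; 0 0 0 -0.28 1; 0 0 0 -0.42 1; 0 0 0 -0.56 1; 0 0 0 -0.7 1")

```text
time_s: 7.9
position: [0.4002, 0.04, 0.2587]
tool_rot: [[0.856, 0.517, -0.001], [0.517, -0.856, 0.0], [-0.001, -0.001, -1.0]]
ft_force: [-1.1, 0.4, -0.7]
grip_width: 0.0003
```

>>> play_rows(targets="0 0 0 -0.14 1; 0 0 0 -0.28 1; 0 0 0 -0.335 1; 0 0 0 -0.335 1; 0 0 0 -0.335 1")

```text
time_s: 8.4
position: [0.4002, 0.0402, 0.2586]
tool_rot: [[0.644, 0.765, -0.0], [0.765, -0.644, 0.0], [-0.0, -0.0, -1.0]]
ft_force: [-0.2, -0.2, -1.0]
grip_width: -0.0001
```

```bash
python3 - <<'E'
from h import *
s=status.observe();d=snap('wrist','w5');P,T=wcloud(d,s);im=d['pixels']
print(s['position'],s['time_s'])
w=P[...,:2]-C
for a in(102,-18,-138):
    e=np.array([np.cos(np.radians(a)),np.sin(np.radians(a))]);r=w@e;t=w@np.array([-e[1],e[0]])
    m=(abs(t)<.006)&(r>.028)&(r<.085)&(P[...,2]>.056)&(P[...,2]<.066)
    print(a,np.sort(r[m]*1e3).round(1)[::4])
for f,Q in(('w1',np.load('pics/w1P.npy')),('w5',P)):
    tt=(Q[...,2]>.108)&(Q[...,2]<.12)&(np.hypot(Q[...,0]-C[0],Q[...,1]-C[1])<.05);print(f,'tumbler top',Q[tt].mean(0),Q[tt][:,2].std())
snap('top','top5');snap('scene','scene5')
cv2.imwrite('pics/w5c.png',cv2.resize(im[20:180,180:360,::-1],None,fx=4,fy=4,interpolation=cv2.INTER_CUBIC))
E
python3 ang.py pics/top5.npz
```

```text
[0.40020765 0.0401774  0.25863391] 8.4
102 [38.1 38.8 39.1 39.4 39.9 40.4 40.7 41.1 41.4 41.7 42.3 42.6 43.1 46.8
 50.  50.3 50.5 50.6 51.1 51.3 51.9 52.3 52.5 52.8 53.2 53.6 53.8 54.2
 54.7 55.2 55.5 55.8 56.3 56.7 56.9 57.4 57.8]
-18 [31.5 33.7 34.2 34.5 34.9 35.4 35.6 36.  36.3 36.8 37.3 37.6 38.  38.4
 38.7 39.1 39.5 39.9 40.3 40.7 41.2 48.  48.1 48.5 48.7 49.2 49.5 50.
 50.2 50.5 51.  51.2 51.7 52.  52.4 52.9 53.2 53.4 54.  54.4 54.8 55.1
 55.5]
-138 [29.7 31.1 31.7 31.9 32.5 32.8 33.2 33.7 34.1 34.7 35.2 35.5 36.1 36.4
 36.9 37.3 37.7 38.3 46.4 46.8 47.1 47.6 48.  48.4 49.  49.2 49.8 50.1
 50.8 51.1 51.6 52.3 52.5 53.  53.5 53.9]
w1 tumbler top [0.44716305 0.11709728 0.11187703] 0.0010594057558511185
w5 tumbler top [0.44444398 0.11786999 0.11184222] 0.0010460989661385458
pics/top5.npz [(np.float64(-39.4), np.float64(0.0945)), (np.float64(50.6), np.float64(0.0939)), (np.float64(141.0), np.float64(0.0935))]
```

View pics/w5c.png

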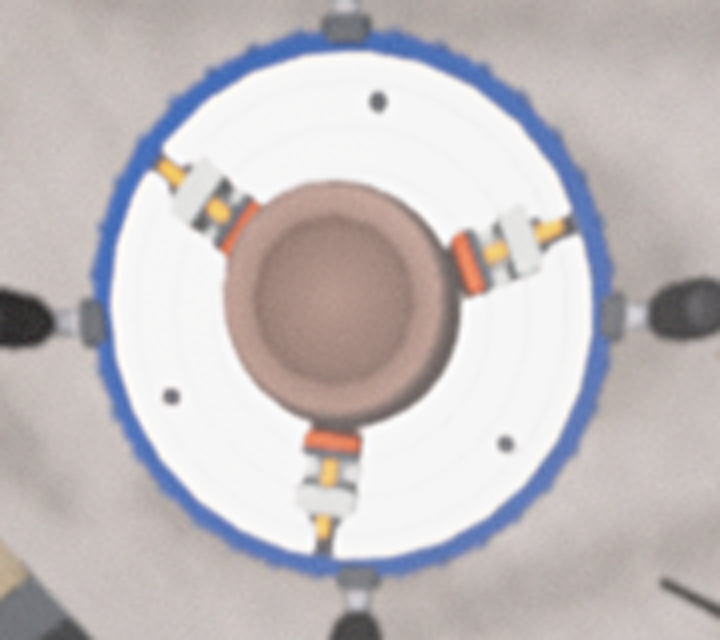

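View pics/scene5.png

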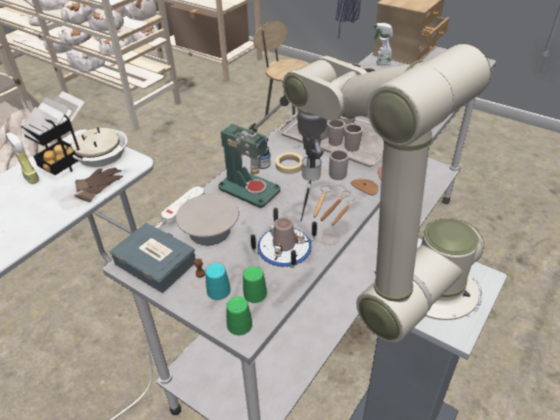

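Run:
```python
from h import *
P=np.load('pics/w1P.npy');w=P[...,:2]-C
for a in(102,-18,-138):
    e=np.array([np.cos(np.radians(a)),np.sin(np.radians(a))]);r=w@e;t=w@np.array([-e[1],e[0]])
    m=(abs(t)<.006)&(r>.028)&(r<.085)&(P[...,2]>.056)&(P[...,2]<.066)
    print(a,np.sort(r[m]*1e3).round(1)[::4])
```

```text
102 [49.1 49.3 49.6 49.7 50.2 50.5 50.8 51.3 51.5 51.9 52.3 52.8 53.  53.5
 54.  54.3 54.6 55.  55.2 55.5 56.1 56.7 66.5 66.7 66.7 66.9 67.3 67.6
 67.8 68.  68.4 69.  69.4 69.6 69.9 70.5 70.8 71.1 71.5 71.9 72.4 72.5
 72.9 73.3 73.8 74.2 74.6]
-18 [34.3 47.1 47.3 47.7 48.1 48.4 48.8 49.2 49.6 50.  50.2 50.7 51.  51.6
 51.7 52.2 52.5 52.8 53.3 53.7 54.  64.2 64.5 64.7 65.  65.4 65.7 66.
 66.5 66.8 67.2 67.6 68.  68.4 68.8 69.1 69.5 70.  70.2 70.6 71.  71.5
 71.7 72.3]
-138 [28.2 45.6 46.  46.4 46.9 47.3 47.8 48.2 48.5 49.2 49.6 50.1 50.5 50.8
 51.3 51.7 52.2 52.9 63.  63.1 63.6 63.9 64.5 64.8 65.3 65.8 66.1 66.9
 67.1 67.5 68.2 68.5 69.1 69.5 70.  70.6]
```

Run:
```python
from h import *
print(env.close_job())
```

```text
the job is handed in; nothing more can be done
None
```

The tumbler is clamped, with the ring at about 1.94 rad against the best value of 1.95. I pushed the right-hand arm clockwise with the shut fingertips, backed off clear of everything and handed the job in about 8.5 s after starting.

**Ring angle:** the pad faces were at a mean of 47.25 mm at the start, which puts the starting value at about 0.275. The arms turned 95.4° (1.665 rad), seen from the top camera. I expect this to be good to about ±0.05.

**Pads:** the jaw blocks moved in by about 16.4 mm. The gap behind each pad closed from about 10 mm to 6.8, 6.8 and 8.1 mm, so all three springs are engaged, compressed by roughly 2 to 3 mm. The third pad reads less compressed than the other two. That may be depth edge noise, but I did not measure it again.

**Tumbler:** its top stayed at the same height and level. It reads about 4 mm to the left (+y) of my estimated axis. The pad and block depth readings in the same wrist view are shifted too, so I put this down mainly to an error in that view and not to poor centring, but it was not separately confirmed.

**Forces and surroundings:** the contact forces I read between moves stayed around 5 to 8 N. The last scene picture shows the things on the bench where they were. I checked that by eye, not by measurement.

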